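Put the blue shim back in the parts carousel

TASK

The blue slotted shim lying on the granite plate is too thin to pick up flat. Slide it until its whole tab sticks out over an edge of the plate while the shim still lies flat, pinch it there, and put it away lying flat in the blue bin of the parts carousel (the bin that already holds blue shims). The clear cover is open over one bin only, so turn the wheel by its knob until the blue bin stands under the opening; do not disturb the other things on the bench.

Things in the scene. Friction and masses are not known exactly. Their poses are not given: they have to be found in the camera images.
- shim_mid (a point): centre of the 50 x 50 mm body of the blue coated steel slotted shim, half-way through its 2 mm thickness; 40 g. Axes: -x points to the tab (20 x 20 mm, from x = -25 to -45 mm), z up. Slot 14 mm wide from the open end x = +25 to x = -7 mm. Slides easily on the plate (friction about 0.3): it follows a fingertip that presses on it with some newtons and moves sideways
- shim_tab (a point): centre of the shim's pull tab, 35 mm from shim_mid along the shim's -x, half-way through the 2 mm thickness; pinch across its 20 mm width (y). The shim's centre of mass lies 28 mm from here towards shim_mid; with this point more than about 27 mm beyond an edge the shim tips off
- plate_top (a point): centre of the top face of the black granite surface plate, 150 x 150 mm, 50 mm thick on 6 mm feet (top 56 mm above the bench), fixed; x and y along its edges, which lie 75 mm from this point; the shim's tab starts pointing within 20 degrees of its -x (towards the robot). Mind the room's wooden post close by the robot's left (0.16 m ahead, 0.29 m left of the base, 0.95 m high)
- opening (a point): in the opening of the carousel's clear cover, 68 mm from the carousel's axis, level with the cover's top (52 mm above the bench, 3 mm thick). The axis lies along this frame's +x; the opening is a quarter circle, 45 degrees either side of -x from the axis, from 26 mm radius outwards. The cover (262 mm across) is fixed; its bracket opposite the opening is 60 mm high
- knob (a point): on the wheel's vertical axis, at the middle of the black ribbed round knob on top of the carousel, 40 mm in diameter, 34 mm high (55 to 89 mm above the bench); this point is 72 mm above the bench. It turns the wheel either way without limit
- blue_bin (a point): on the floor of the blue bin, in its middle, 68 mm from the axis, 15 mm above the bench; turns with the wheel. Axis along its +x, rim along -x. Each of 4 bins is a quarter circle from the hub (17 mm radius) to the rim (124 mm; top 46 mm above the bench), dividers 3 mm thick. Two shims of the bin's colour lie fixed in it, 4 mm high, tabs to the rim; the others are red, yellow, green
- wheel (a joint): turn of the wheel, rad, counter-clockwise positive seen from above; 0: the blue bin stands exactly under the opening. Friction holds it where it is left (0.05 N m). It starts turned 1.0 to 2.4 rad from there
- jar_dark: dark jar, 68 mm in diameter, 105 mm high, loose bystander; origin under its centre
- tape_measure: yellow tape measure, 41 x 84 x 62 mm high, loose bystander; origin under its centre
- multimeter: yellow and black multimeter, 130 x 68 x 42 mm, loose bystander; origin under its centre
- screwdriver_yellow: yellow screwdriver, 173 x 23 x 24 mm, loose bystander; origin under its centre
Things that resemble listed ones, but are neither listed nor needed, are in the scene too. There is more than one size of the part that bears shim_mid; the job needs the middle-sized.

How it is judged:
On the way:
1. the shim lies flat on the plate with the middle of its tab at least 8 mm out beyond an edge ((x of shim_tab in the frame of plate_top below -0.083 m or x of shim_tab in the frame of plate_top above 0.083 m or y of shim_tab in the frame of plate_top below -0.083 m or y of shim_tab in the frame of plate_top above 0.083 m) and z of shim_mid in the frame of plate_top between -0.002 and 0.004 m and angle between shim_mid's own z axis and vertical below 0.08 rad), for 0.2 s.
At the end, for the whole second after the job is handed in: the shim lies at rest in the blue bin: its middle within 45 mm sideways of the middle of the bin, at most 35 mm nearer the axis and 45 mm nearer the rim than it, less than 12 mm above the bin's floor, tilted less than 0.25 rad, and let go (x of shim_mid in the frame of blue_bin between -0.045 and 0.035 m and y of shim_mid in the frame of blue_bin between -0.045 and 0.045 m and z of shim_mid in the frame of blue_bin below 0.012 m and angle between shim_mid's own z axis and vertical below 0.25 rad and linear speed of shim below 0.02 m/s); the robot touches nothing.
It fails at once if a bystander is moved by more than 25 mm (distance of any of jar_dark, tape_measure, multimeter, screwdriver_yellow from where it was at the start of the episode above 0.025 m).
It also fails if it takes over 70 s, if anything falls off the work surface, if the arm or the gripper's body presses on something with over 40 N, if the wrist force passes 120 N, or if a joint passes its speed limit or range.

ROBOT

A 6-joint arm with a two-finger parallel gripper is mounted at the origin on a cart in front of the work surface, level with it; the furniture and walls round the work are solid. World frame = base frame: x ahead of the robot, y to its left, z up, the work surface at z = 0. Lengths are in m, angles in rad, forces in N, time in s.
With the tool pointing down it reaches from about 0.325 to 0.9 m from the base axis. Payload 3.5 kg.
Tool frame: the origin (TCP) lies midway between the tips of the shut fingers; the grasp point (between the pads) lies r.pinch_z behind it (r.pinch_z is the distance from the TCP to the grasp point, in m); z points along the fingers, y is the line along which they close (so a half turn about z gives the same grasp; the last joint's range is limited). The gripper opens to 85 mm and grips with 20 to 120 N. Pads are 22 mm wide; open, the fingers measure 114 mm over their backs; the gripper's body (76 mm by 85 mm) begins 54 mm behind the grasp point. The pads swing forward as they close: fully open they stand 13 mm farther back than shut.
Start: joints at [-1.344, 0.276, -0.026, 1.268, 0, 1.467], TCP at [0.202, -0.591, 0.231] pointing down, gripper open.
Joint ranges: [-3.12, 3.12], [-0.85, 1.88], [-1.08, 1.24], [-1.95, 2.15], [-1.57, 1.53], [-3.14, 3.14]. Speed limits (rad/s): [2.57, 2.57, 3.14, 3.14, 3.14, 3.14].

INTERFACE

Orientations are given as a unit quaternion [w, x, y, z].
In Python, from plant import r gives the robot as it stands. Calls block until the motion is done:
- r.move_to(position, orientation): joint-space move of the TCP to a pose.
- r.move_l(position, rotation=None, max_speed=0.15, guard=None): straight line of the TCP; rotation=None keeps the orientation; max_speed is the mean speed in m/s. With guard (N) it stops when the force on the tool has changed by that much, and returns True; else False.
- r.set_joints(angles): joint-space move.
- r.set_gripper(opening, force=None): finger opening in m; force is the grip in N (None keeps the last); returns when the fingers have stopped.
- r.pause(seconds).
- r.ik(position, orientation): joint angles nearest the present ones, or None.
- r.get_image(name): name is "side" or "top" or "wrist"; returns (picture, depth): 480x640x3 uint8, red, green, blue; 480x640 float32, m along the optical axis (not along the pixel's ray), 0 where there is no reading.
- r.camera_model(name): a dict with "fx", "fy", "cx", "cy" (pixels), "pose" (4x4, takes a point from camera to world coordinates). Camera axes: x right, y down, z forward; pixel columns grow to the right and rows downward; lengths in m; the calibration is good to about 2 mm. The wrist camera is an equidistant fisheye: a pixel r from the principal point sees the ray r / f radians off the axis. A picture is of the moment at which its call begins: read the wrist's pose just before it. camera_model takes no time and is no camera call; for the wrist camera it gives the pose at the moment of the call.
A pose or a line that the arm cannot do raises r.IKError and nothing moves.
- r.close_job(): hands the job in; it is judged then, once.
Readings, each from a call of its own:
- r.get_time(): time.
- r.get_joints(): joint angles.
- r.get_dq(): joint speeds.
- r.get_joint_efforts(): joint torques, N m.
- r.get_position(): TCP position.
- r.get_ee_rot(): TCP orientation.
- r.get_force(): force on the tool from outside, world axes, zero at the start.
- r.get_moment(): the same for the moment, N m.
- r.get_opening(): finger opening in m.
- r.get_finger_force(): force on a finger pad.
Only numpy, scipy, OpenCV 4.12 (cv2) and the standard library are available. Lean on these libraries where they do the work, as an engineer would, in place of code of your own. Each camera call takes 0.05 s, during which the arm holds its last target. There are 200 camera calls.

## Working session

There is one attempt and no reset: what is moved stays moved. The work goes in short steps, each a Python script; the robot and the scene stay as the last script left them, time stands still between calls to the robot, and variables do not carry over. Pictures are saved under pics/ and viewed, at most 10 in all, crops included, and the job is handed in when it is done.

```bash
ls; mkdir -p pics; python3 - <<'E'
from plant import r
import cv2,numpy as np
print(r.get_time(), r.pinch_z, r.get_ee_rot(), r.get_force())
for n in("side","top"):
    im,d=r.get_image(n); cv2.imwrite(f"pics/{n}0.png",im[:,:,::-1]); np.savez(f"pics/{n}0.npz",im=im,d=d)
    m=r.camera_model(n); print(n,m)
E
```

```text
pics
0.0 0.0187 [-1.09802420e-03  9.86435132e-01  1.64147868e-01 -5.45298962e-05] [-0.84176047 -0.46051151  0.34583805]
side {'fx': 506.9250126612148, 'fy': 506.9250126612148, 'cx': 327.1373400939502, 'cy': 238.28033899899134, 'pose': array([[-0.99772636, -0.02070628,  0.06413543,  0.4877766 ],
       [-0.06713745,  0.38850473, -0.91899763,  1.46464933],
       [-0.00588789, -0.92121405, -0.38901158,  0.6871934 ],
       [ 0.        ,  0.        ,  0.        ,  1.        ]])}
top {'fx': 603.6999559861949, 'fy': 603.6999559861949, 'cx': 323.053425201549, 'cy': 239.2507459845761, 'pose': array([[ 0.06132662, -0.97750141,  0.20181685,  0.23213952],
       [-0.99810473, -0.06109196,  0.00739738, -0.01160369],
       [ 0.00509843, -0.20188801, -0.97939534,  1.70622673],
       [ 0.        ,  0.        ,  0.        ,  1.        ]])}
```

View pics/top0.png

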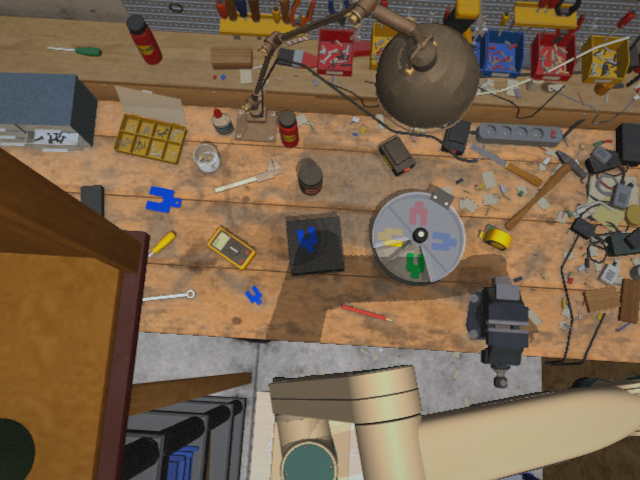

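View pics/side0.png

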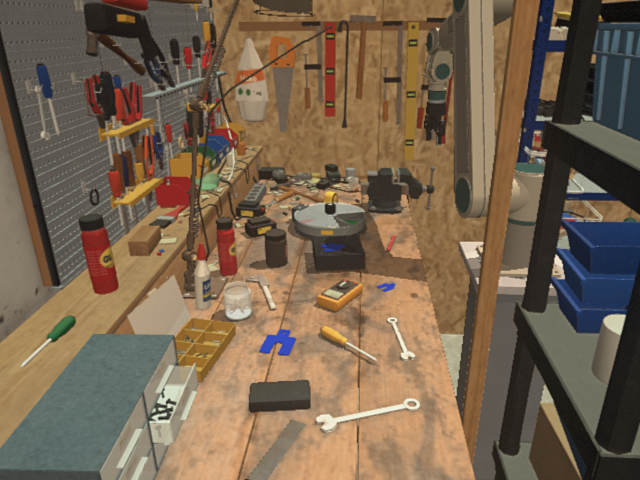

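The candidates for the blue shim in the top view are (163,199), large, on the bench; (254,295), small, on the bench; and (307,239), mid-sized, on the black plate. The one at (307,239) fits because it lies on the granite plate. The jar is at (310,177), the carousel knob at (420,235), the multimeter at (232,247) and the tape measure at (496,236). I'll confirm the shim in one enlarged crop.

```bash
cat > h.py <<'E'
import numpy as np,cv2
from plant import r
def ray(n,u,v,z):
    m=r.camera_model(n); d=m['pose'][:3,:3]@np.array([(u-m['cx'])/m['fx'],(v-m['cy'])/m['fy'],1]); o=m['pose'][:3,3]
    return o+d*(z-o[2])/d[2]
def fish(m,u,v,z):
    dx=(u-m['cx'])/m['fx'];dy=(v-m['cy'])/m['fy'];t=np.hypot(dx,dy)+1e-12
    d=m['pose'][:3,:3]@np.array([np.sin(t)*dx/t,np.sin(t)*dy/t,np.cos(t)]);o=m['pose'][:3,3]
    return o+d*(z-o[2])/d[2]
def down(a):
    "tool z down; closing axis y along world angle a"
    from scipy.spatial.transform import Rotation as R
    y=np.array([np.cos(a),np.sin(a),0]);z=np.array([0,0,-1.]);x=np.cross(y,z)
    q=R.from_matrix(np.c_[x,y,z]).as_quat(); return q[[3,0,1,2]]
E
python3 - <<'E'
from h import *
f=np.load("pics/top0.npz");im=f['im'];d=f['d']
c=cv2.resize(im[180:290,275:475],(800,440),interpolation=cv2.INTER_CUBIC);cv2.imwrite("pics/crop1.png",c[:,:,::-1])
hsv=cv2.cvtColor(im,cv2.COLOR_RGB2HSV)
def comps(lo,hi,box,mn=15):
    m=cv2.inRange(hsv,lo,hi);n,l,s,ce=cv2.connectedComponentsWithStats(m)
    for i in range(1,n):
        if s[i,4]>=mn and box[0]<ce[i][0]<box[1] and box[2]<ce[i][1]<box[3]: print(s[i],ce[i],ray("top",*ce[i],0.057))
print("blue");comps((110,120,40),(130,255,255),(140,480,150,310))
print("dark plate");comps((0,0,0),(180,120,60),(280,350,200,290),300)
print("knob", ray("top",420,235,.089))
for (u,v) in [(310,170),(232,247),(496,236),(165,242),(417,187),(420,283),(373,237),(466,237)]: print((u,v),ray("top",u,v,.05),d[v,u])
E
```

```text
blue
[146 186  36  27 528] [162.84280303 199.88825758] [0.65702666 0.4592735  0.057     ]
[296 226  22  27 350] [307.50285714 238.80571429] [0.57054301 0.04422336 0.057     ]
[245 286  17  19 152] [254.34868421 295.53289474] [0.40338075 0.17876837 0.057     ]
dark plate
[ 287  219   57   57 2199] [314.19872669 250.20873124] [0.53941792 0.02350353 0.057     ]
knob [ 0.5938441  -0.26392293  0.089     ]
(310, 170) [0.773544   0.05071897 0.05      ] 1.6779089
(232, 247) [0.53552469 0.25324434 0.05      ] 1.6910969
(496, 236) [ 0.61302786 -0.48330077  0.05      ] 1.6831262
(165, 242) [0.53804264 0.44128952 0.05      ] 1.72233
(417, 187) [ 0.74214781 -0.25739921  0.05      ] 1.7782977
(420, 283) [ 0.46697624 -0.2739314   0.05      ] 1.6900456
(373, 237) [ 0.5885966  -0.13850525  0.05      ] 1.6915281
(466, 237) [ 0.60489123 -0.39914436  0.05      ] 1.7405895
```

View pics/crop1.png

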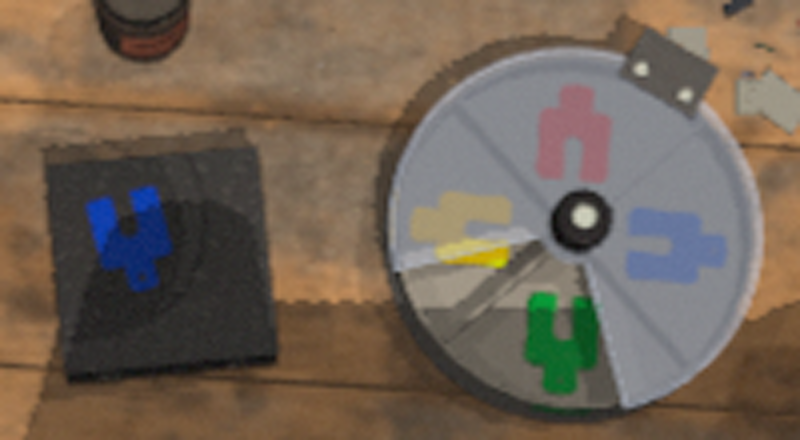

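The mid-sized blue shim is on the plate, at crop (130,235), with its tab pointing down towards the robot. The cover's bracket is at crop (670,68), so the opening points down-left and shows green. The blue bin is at crop (675,245), on the right, so the wheel needs about 105° clockwise. Next I'll take a closer look with the wrist camera.

```bash
python3 - <<'E'
from h import *
r.move_to([0.50,-0.10,0.30],down(np.pi/2))
print(r.get_joints(),r.get_position())
m=r.camera_model("wrist"); im,d=r.get_image("wrist"); print(m)
cv2.imwrite("pics/w1.png",im[:,:,::-1]); np.savez("pics/w1.npz",im=im,d=d,pose=m['pose'])
E
```

```text
[-3.25120488e-01  4.19170059e-02 -1.59971005e-01  1.36901366e+00
 -2.64239670e-04 -3.24023350e-01] [ 0.4999812  -0.10055001  0.29986747]
{'fx': 371.64829954431775, 'fy': 371.64829954431775, 'cx': 316.1267473151964, 'cy': 242.3052804587364, 'pose': array([[ 7.10952123e-04,  9.45612862e-01,  3.25293422e-01,
         4.16057988e-01],
       [ 9.99999552e-01, -4.68745301e-04, -8.22949992e-04,
        -1.00126181e-01],
       [-6.25712334e-04,  3.25293861e-01, -9.45612771e-01,
         4.40782632e-01],
       [ 0.00000000e+00,  0.00000000e+00,  0.00000000e+00,
         1.00000000e+00]])}
```

View pics/w1.png

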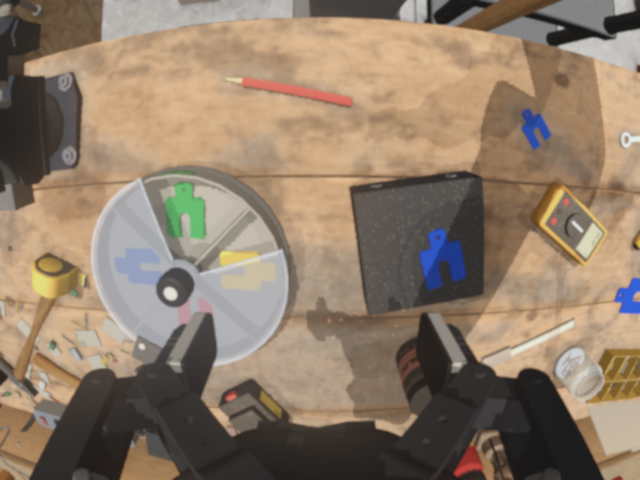

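The wrist view shows the shim on the plate at (440,257) with its tab up at (438,238), towards the robot. The plate's corners are about (352,187), (481,176), (484,293) and (370,312). The knob is at (176,288), the green bin is under the opening at (187,210), and the blue bin is at (142,266).

```bash
cat >> h.py <<'E'
def load(f):
    d=np.load(f); m=r.camera_model("wrist"); m['pose']=d['pose']; return d['im'],d['d'],m
def proj(m,pts,z): return np.array([fish(m,u,v,z)[:2] for u,v in pts])
def shim(im,m,box,z=.058):
    hsv=cv2.cvtColor(im,cv2.COLOR_RGB2HSV); k=cv2.inRange(hsv,(105,130,40),(130,255,255)); u0,u1,v0,v1=box
    b=np.zeros_like(k); b[v0:v1,u0:u1]=k[v0:v1,u0:u1]
    n,l,s,c=cv2.connectedComponentsWithStats(b); i=1+s[1:,4].argmax()
    ct=max(cv2.findContours((l==i).astype('uint8'),cv2.RETR_EXTERNAL,cv2.CHAIN_APPROX_NONE)[0],key=cv2.contourArea)[:,0]
    P=proj(m,ct,z).astype('float32'); M=cv2.moments(P[:,None]); cen=np.array([M['m10'],M['m01']])/M['m00']
    (rc,wh,an)=cv2.minAreaRect(P)   # 70 x 50 box, centre at shim x=-10
    a=np.radians(an)+(0 if wh[0]>wh[1] else np.pi/2); ax=np.array([np.cos(a),np.sin(a)])
    rc=np.array(rc)
    # mass centre lies at x=-7 of the shim; rect centre at x=-10
    if (cen-rc)@ax<0: ax=-ax
    return rc+.010*ax, np.arctan2(ax[1],ax[0]), sorted(wh), cen
E
python3 - <<'E'
from h import *
im,d,m=load("pics/w1.npz")
mid,a,wh,cen=shim(im,m,(400,490,210,310)); print("shim mid",mid,"+x deg",np.degrees(a),wh,"cen",cen)
g=im.max(2); k=((g<75)).astype('uint8')*255; b=np.zeros_like(k); b[160:325,340:495]=k[160:325,340:495]
hsv=cv2.cvtColor(im,cv2.COLOR_RGB2HSV); bl=cv2.inRange(hsv,(105,130,40),(130,255,255)); bl[:,:400]=0; b[160:325,340:495]|=bl[160:325,340:495]
b=cv2.morphologyEx(b,cv2.MORPH_OPEN,np.ones((7,7)))
n,l,s,c=cv2.connectedComponentsWithStats(b); i=1+s[1:,4].argmax(); print(s[i])
ct=max(cv2.findContours((l==i).astype('uint8'),cv2.RETR_EXTERNAL,cv2.CHAIN_APPROX_NONE)[0],key=cv2.contourArea)[:,0]
P=proj(m,ct,.056).astype('float32'); print(cv2.minAreaRect(P))
# edges of the top face: fit back (far x) and left (far y) lines
for nm,uv in dict(back=((378,311),(476,295)),left=((481,195),(484,285)),front=((362,186),(472,174))).items():
    A=np.array(uv,float); t=A[1]-A[0]; q=(ct-A[0])@t/(t@t); dist=abs(np.cross(t,ct-A[0]))/np.linalg.norm(t)
    S=P[(q>.05)&(q<.95)&(dist<8)]; vx,vy,x0,y0=cv2.fitLine(S,cv2.DIST_HUBER,0,.001,.001).ravel(); print(nm,len(S),np.degrees(np.arctan2(vy,vx)),x0,y0)
print("knob",fish(m,176,288,.089), "opening edges",fish(m,141,180,.052),fish(m,284,250,.052),"bracket",fish(m,147,350,.06))
print("blue",fish(m,142,266,.019),"green",fish(m,187,212,.019))
E
```

```text
shim mid [0.57563562 0.04686258] +x deg 18.125146865844727 [0.05116882920265198, 0.07123571634292603] cen [0.56869983 0.04463449]
[ 415  177   69  129 5300]
((0.5501348376274109, 0.05176877975463867), (0.1478082537651062, 0.08858459442853928), 8.437664031982422)
back 65 -81.670334 0.6251656 0.04402453
left 81 8.728582 0.5415913 0.094578974<stdin>:12: DeprecationWarning: Arrays of 2-dimensional vectors are deprecated. Use arrays of 3-dimensional vectors instead. (deprecated in NumPy 2.0)
Traceback (most recent call last):
cv2.error: OpenCV(4.12.0) /io/opencv/modules/imgproc/src/linefit.cpp:50: error: (-215:Assertion failed) count > 0 in function 'fitLine2D_wods'
```

```bash
python3 - <<'E'
from h import *
im,d,m=load("pics/w1.npz")
v,u=np.mgrid[0:480,0:640]; dx=(u-m['cx'])/m['fx'];dy=(v-m['cy'])/m['fy'];t=np.hypot(dx,dy)+1e-9
C=np.dstack([np.tan(t)*dx/t*d,np.tan(t)*dy/t*d,d]); W=C@m['pose'][:3,:3].T+m['pose'][:3,3]; W[d==0]=9
def box(z0,z1,u0,u1,v0,v1): 
    k=(W[...,2]>z0)&(W[...,2]<z1)&(u>=u0)&(u<u1)&(v>=v0)&(v<v1); return W[k][:,:2].astype('float32'),np.median(W[k][:,2])
P,z=box(.050,.064,340,495,165,325); print("plate",z,cv2.minAreaRect(P))
P,z=box(.080,.1,150,205,262,310); print("knob",z,len(P),cv2.minEnclosingCircle(P),P.mean(0))
P,z=box(.045,.056,80,300,150,370); print("cover",z,len(P),cv2.minEnclosingCircle(P))
a=np.radians(8.5);ex=np.array([np.cos(a),np.sin(a)]);ey=np.array([-ex[1],ex[0]])
print("plate by edges",(np.array([.62517,.04402])@ex-.075)*ex+(np.array([.54159,.09458])@ey-.075)*ey)
K=fish(m,176,288,.089)[:2]
an=lambda p:np.degrees(np.arctan2(*(p[:2]-K)[::-1]))
print("knob",K,"opening edges",an(fish(m,141,180,.052)),an(fish(m,284,250,.052)),"bracket",an(fish(m,147,350,.06)))
hsv=cv2.cvtColor(im,cv2.COLOR_RGB2HSV)
for nm,lo,hi,b in (("blue",(105,50,60),(125,255,255),(105,172,235,300)),("green",(45,100,40),(75,255,255),(160,215,170,245))):
    k=cv2.inRange(hsv,lo,hi); z=np.zeros_like(k); z[b[2]:b[3],b[0]:b[1]]=k[b[2]:b[3],b[0]:b[1]]; M=cv2.moments(z,True); p=fish(m,M['m10']/M['m00'],M['m01']/M['m00'],.019); print(nm,M['m00'],p,an(p))
E
```

```text
plate 0.05440187375470629 ((0.5562804341316223, 0.023121625185012817), (0.15092934668064117, 0.1506102979183197), 9.131769180297852)
knob 0.08720977210330788 850 ((0.5972206592559814, -0.2640414535999298), 0.02085922285914421) [ 0.5953192 -0.26231  ]
cover 0.0504850633457217 17906 ((0.6107887029647827, -0.2713455557823181), 0.14152660965919495)
plate by edges [0.55286234 0.0204317 ]
knob [ 0.59047475 -0.25555019] opening edges -159.1531749122589 104.84972006951273 bracket -33.7282688334068
blue 917.0 [ 0.59415166 -0.33763003  0.019     ] -87.43504392197748
green 1243.0 [ 0.51980913 -0.259335    0.019     ] -176.93420293799636
```

```bash
python3 - <<'E'
from h import *
K=np.array([.5962,-.2635]); T=np.radians(-116)
best=None
for a0 in np.radians(np.arange(-180,360,15)):
    q=r.ik([*K,.062],down(a0))
    if q is None: continue
    for s in(1,-1):
        e=q[5]+s*T
        if abs(q[5])<2.9 and abs(e)<2.9: print(round(np.degrees(a0)),s,np.round([q[5],e],2))
q0=r.ik([*K,.15],down(0.));q1=r.ik([*K,.15],down(.2));print(q0,q1)
E
```

```text
-180 -1 [-2.09 -0.06]
-165 -1 [-2.35 -0.32]
-150 -1 [-2.61 -0.59]
-135 -1 [-2.87 -0.85]
-105 1 [2.89 0.86]
-90 1 [2.63 0.6 ]
-75 1 [2.36 0.34]
-60 1 [2.1  0.08]
-45 1 [ 1.84 -0.18]
-30 1 [ 1.58 -0.45]
-15 1 [ 1.32 -0.71]
0 1 [ 1.06 -0.97]
15 1 [ 0.79 -1.23]
15 -1 [0.79 2.82]
30 1 [ 0.53 -1.49]
30 -1 [0.53 2.56]
45 1 [ 0.27 -1.75]
45 -1 [0.27 2.29]
60 1 [ 0.01 -2.02]
60 -1 [0.01 2.03]
75 1 [-0.25 -2.28]
75 -1 [-0.25  1.77]
90 1 [-0.52 -2.54]
90 -1 [-0.52  1.51]
105 1 [-0.78 -2.8 ]
105 -1 [-0.78  1.25]
120 -1 [-1.04  0.99]
135 -1 [-1.3   0.72]
150 -1 [-1.56  0.46]
165 -1 [-1.82  0.2 ]
180 -1 [-2.09 -0.06]
195 -1 [-2.35 -0.32]
210 -1 [-2.61 -0.59]
225 -1 [-2.87 -0.85]
255 1 [2.89 0.86]
270 1 [2.63 0.6 ]
285 1 [2.36 0.34]
300 1 [2.1  0.08]
315 1 [ 1.84 -0.18]
330 1 [ 1.58 -0.45]
345 1 [ 1.32 -0.71]
[-0.51526649  0.37266376 -0.0699426   1.12818997  0.          1.05552984] [-0.51526649  0.37266376 -0.0699426   1.12818997  0.          0.85552984]
```

```bash
python3 - <<'E'
from h import *
K=[.5962,-.2635]; a0=np.radians(120)
r.move_to([*K,.16],down(a0))
print("guard",r.move_l([*K,.062],max_speed=.1,guard=8), r.get_position())
r.set_gripper(.030,30); print("open",r.get_opening(),r.get_finger_force(),r.get_force())
q=np.array(r.get_joints())
for i in range(4):
    q[5]+=np.radians(116)/4; r.set_joints(q.tolist())
print(r.get_joints(),r.get_force(),r.get_moment(),r.get_position())
r.set_gripper(.085); r.move_l([*K,.16])
r.move_to([0.50,-0.10,0.30],down(np.pi/2))
m=r.camera_model("wrist"); im,d=r.get_image("wrist"); print(r.get_time())
cv2.imwrite("pics/w2.png",im[:,:,::-1]); np.savez("pics/w2.npz",im=im,d=d,pose=m['pose'])
E
```

```text
guard False [ 0.59690659 -0.26390295  0.06287898]
open 0.0386952584365226 32.45493292808533 [ 1.89126834 -3.18112861  2.42552461]
[-5.15305421e-01  4.48735695e-01 -1.56836446e-01  9.61760979e-01
  7.73841954e-05  9.82538300e-01] [2.40544773 3.42276188 2.61962604] [ 0.77738171 -0.09061054  0.00386823] [ 0.59770555 -0.26435579  0.06310836]
9.5333
```

View pics/w2.png

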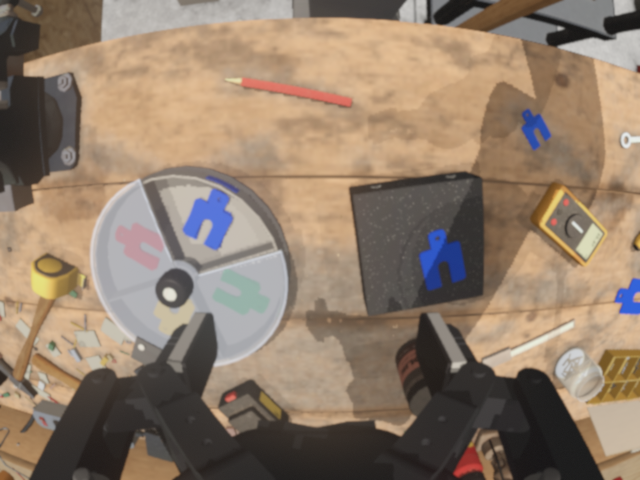

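The blue bin now sits centred under the opening, with both dividers just inside the cover edges and its fixed shims at (210,220). Next I'll press on the shim's arms and slide it towards the robot.

```bash
python3 - <<'E'
from h import *
im,d,m=load("pics/w2.npz")
print("bin shims",shim(im,m,(175,240,185,255),.019))
mid,a,wh,_=shim(im,m,(400,490,210,310)); print(mid,np.degrees(a))
c=np.array([.5535,.021]); pa=np.radians(8.8); ex=np.array([np.cos(pa),np.sin(pa)]); ey=np.array([-ex[1],ex[0]])
yp=(mid-c)@ey; xp=(mid-c)@ex; print("plate frame",xp,yp)
u=np.array([np.cos(a),np.sin(a)]); P0=mid+.005*u; 
fin=c-.057*ex+yp*ey; P1=fin+.005*ex
r.set_gripper(.020,40)
r.move_to([*P0,.10],down(a+np.pi/2))
g=r.move_l([*P0,.050],max_speed=.03,guard=7); p=r.get_position(); print(g,p,r.get_force())
f0=r.get_force()
zt=p[2]-.001
N=6
for i in range(1,N+1):
    s=i/N; P=P0+(P1-P0)*s
    r.move_l([*P,zt],down(a+(pa-a)*s+np.pi/2),max_speed=.04)
    f=r.get_force(); print(np.round(f,1),np.round(r.get_position(),4))
    if f[2]<4: zt-=.001
    if f[2]>15: zt+=.0005
r.move_l([*P1,.12])
r.move_to([.44,0.0,.29],down(pa+np.pi/2)); r.set_gripper(.06)
m=r.camera_model("wrist"); im,d=r.get_image("wrist"); print(r.get_time())
cv2.imwrite("pics/w3.png",im[:,:,::-1]); np.savez("pics/w3.npz",im=im,d=d,pose=m['pose'])
E
```

```text
bin shims (array([ 0.53693739, -0.23256004]), np.float64(-0.4988341072006791), [0.0490076020359993, 0.0679386556148529], array([ 0.52951323, -0.22837093]))
[0.57570628 0.04696879] 18.639127731323242
plate frame 0.025917731147499217 0.02226585131790684
True [0.58028195 0.04858757 0.05819694] [-0.06797486 -0.1447929   4.92473525]
[-0.2 -0.7  6.2] [0.567  0.0462 0.0582]
[0.7 0.2 8.9] [0.5531 0.0439 0.0582]
[0.2 0.1 8.3] [0.5395 0.0416 0.0582]
[-0.6  0.2  9. ] [0.526  0.0394 0.0582]
[ 0.7 -0.1  8.6] [0.5124 0.0371 0.0581]
[-0.5  0.5  8. ] [0.4988 0.0349 0.0581]
17.2167
```

View pics/w3.png

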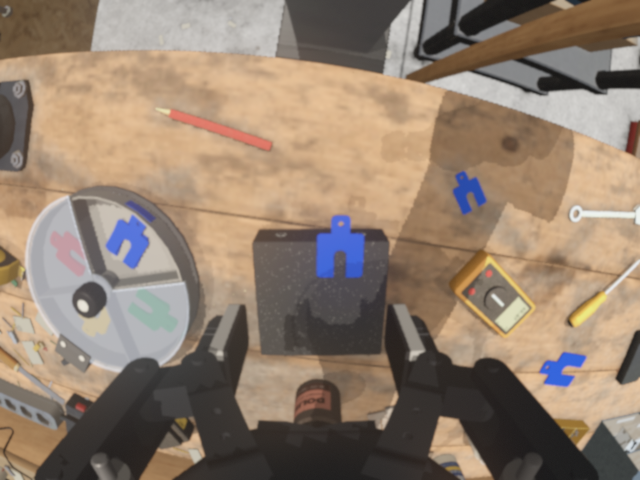

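The shim has slid square to the plate: its body is at (341,253) and its tab at (341,224), sticking out past the front edge of the plate top at v≈242. Now I'll measure the overhang and pinch.

```bash
python3 - <<'E'
from h import *
im,d,m=load("pics/w3.npz")
mid,a,wh,_=shim(im,m,(300,380,205,290)); u_=np.array([np.cos(a),np.sin(a)]); tab=mid-.035*u_
print("mid",mid,np.degrees(a),wh,"tab",tab)
v,u=np.mgrid[0:480,0:640]; dx=(u-m['cx'])/m['fx'];dy=(v-m['cy'])/m['fy'];t=np.hypot(dx,dy)+1e-9
C=np.dstack([np.tan(t)*dx/t*d,np.tan(t)*dy/t*d,d]); W=C@m['pose'][:3,:3].T+m['pose'][:3,3]
k=(d>0)&(abs(W[...,2]-.055)<.007)&(u>240)&(u<400)&(v>225)&(v<360)&~((u>310)&(u<372)&(v<285)); rect=cv2.minAreaRect(W[k][:,:2].astype('float32')); print(rect)
# front edge of top face from brightness along columns
for c in (265,285,300,380):
    z=im[222:262,c].max(1).astype(int); print(c,z.tolist())
for uv in ((270,242),(383,242)): print(fish(m,*uv,.056))
E
```

```text
mid [0.49496536 0.03498961] 8.594332695007324 [0.04994519054889679, 0.06921714544296265] tab [0.46035837 0.0297593 ]
((0.5562039613723755, 0.02374923974275589), (0.15125778317451477, 0.15102846920490265), 9.02635383605957)
265 [217, 219, 215, 207, 199, 188, 167, 135, 104, 91, 88, 89, 89, 88, 88, 88, 88, 88, 89, 95, 104, 111, 116, 119, 115, 111, 110, 110, 109, 109, 110, 112, 115, 112, 109, 108, 109, 111, 111, 108]
285 [139, 157, 181, 194, 196, 189, 168, 132, 99, 88, 99, 113, 118, 112, 98, 86, 82, 82, 84, 91, 100, 104, 106, 105, 105, 107, 109, 112, 110, 106, 104, 103, 103, 103, 103, 103, 102, 102, 102, 101]
300 [171, 153, 143, 157, 179, 186, 169, 131, 96, 82, 79, 80, 80, 79, 79, 79, 77, 77, 80, 87, 96, 102, 103, 103, 102, 101, 101, 102, 104, 109, 111, 110, 105, 100, 99, 99, 99, 98, 98, 98]
380 [187, 186, 185, 184, 182, 175, 152, 111, 78, 67, 67, 67, 67, 65, 66, 66, 65, 67, 74, 82, 90, 93, 93, 95, 93, 94, 96, 97, 95, 94, 93, 94, 93, 92, 92, 93, 93, 89, 87, 90]
[ 0.49129134 -0.0416494   0.056     ]
[0.47264145 0.07826785 0.056     ]
```

```bash
python3 - <<'E'
from h import *
im,d,m=load("pics/w3.npz")
mid,a,wh,_=shim(im,m,(300,380,205,290)); u_=np.array([np.cos(a),np.sin(a)]); tab=mid-.035*u_
tab=tab-.0005*u_
r.set_gripper(.05)
r.move_to([*tab,.11],down(a+np.pi/2))
print(r.move_l([*tab,.051],max_speed=.06,guard=6),r.get_position())
r.set_gripper(.010,50); print("open",r.get_opening(),r.get_finger_force(),r.get_force())
r.move_l([*tab,.16],max_speed=.08); print(r.get_opening(),r.get_finger_force(),r.get_force())
m=r.camera_model("wrist"); im,d=r.get_image("wrist"); print(r.get_time())
cv2.imwrite("pics/w4.png",im[:,:,::-1])
E
```

```text
False [0.46029303 0.02966399 0.05134009]
open 0.016859323836951216 48.7086546421051 [-0.70702484 -0.16932793  1.61677673]
0.017032159967418706 48.7644499540329 [-0.87823301  0.45339589  0.30147071]
21.3667
```

View pics/w4.png

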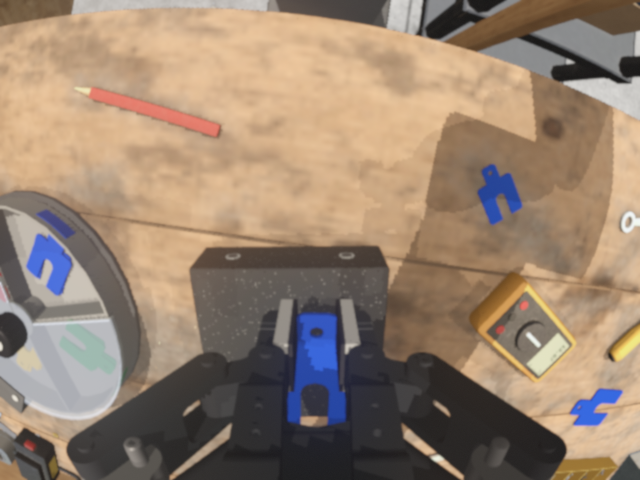

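The shim is pinched, with its tab at (317,330) between the pads and its body visible behind, slot at (315,400). I'll check its tilt from depth, then place it.

```bash
cat >> h.py <<'E'
def world(m,d):
    v,u=np.mgrid[0:480,0:640]; dx=(u-m['cx'])/m['fx'];dy=(v-m['cy'])/m['fy'];t=np.hypot(dx,dy)+1e-9
    return np.dstack([np.tan(t)*dx/t*d,np.tan(t)*dy/t*d,d])@m['pose'][:3,:3].T+m['pose'][:3,3]
E
python3 - <<'E'
from h import *
m=r.camera_model("wrist"); im,d=r.get_image("wrist"); W=world(m,d); p=r.get_position(); print(p)
k=cv2.inRange(cv2.cvtColor(im,cv2.COLOR_RGB2HSV),(105,130,40),(130,255,255))>0
for v in range(312,426,12):
    s=[u for u in range(285,350) if k[v,u] and d[v,u]>0]
    if s: print(v,len(s),np.round(np.median(W[v,s],0)-p,4))
E
```

```text
[0.45941849 0.02971337 0.15941568]
312 6 [-0.0042 -0.0039  0.0024]
324 40 [-0.0002  0.0004  0.0045]
336 40 [0.0062 0.0015 0.0042]
348 41 [0.0123 0.0021 0.0045]
360 43 [0.0191 0.0031 0.0044]
372 45 [0.026  0.0043 0.0043]
384 40 [0.0339 0.0084 0.0041]
396 32 [0.0406 0.013  0.0043]
408 33 [0.0492 0.0142 0.0041]
420 29 [0.0579 0.0166 0.0041]
```

```bash
python3 - <<'E'
from h import *
A=np.array([.5970,-.2637]); th=np.radians(151.4); T=A+.099*np.array([np.cos(th),np.sin(th)]); q=down(th-np.pi+np.pi/2)
q=down(np.radians(151.4-90))
r.move_to([*T,.15],q); print(r.get_position(),r.get_joints()[5],r.get_opening())
print(r.move_l([*T,.045],max_speed=.08,guard=8),r.get_position())
print(r.move_l([*T,.0165],max_speed=.03,guard=5),r.get_position(),r.get_force())
r.set_gripper(.034); r.pause(.2); print(r.get_opening(),r.get_force())
r.move_l([*T,.15],max_speed=.1)
B=T+.03*np.array([-1,.0]); r.move_to([.47,-.2,.26],q)
m=r.camera_model("wrist"); im,d=r.get_image("wrist"); print(r.get_time(),r.get_force())
cv2.imwrite("pics/w5.png",im[:,:,::-1]); np.savez("pics/w5.npz",im=im,d=d,pose=m['pose'])
E
```

```text
[ 0.50964686 -0.21519093  0.14971207] -0.018786974298194252 0.016676760304985543
False [ 0.5106289  -0.21663123  0.04562621]
True [ 0.50970559 -0.21609773  0.01942603] [-0.32759496 -0.1984346   4.77019741]
0.034381283026253096 [-0.02654955  0.0219844   0.18349978]
27.225 [-0.53040146  0.05346673 -0.27503002]
```

View pics/w5.png

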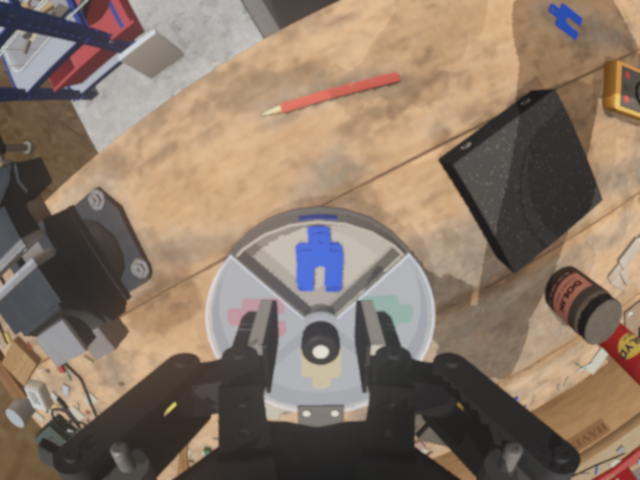

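The shim lies in the blue bin at (320,260), stacked on the fixed ones, with its tab towards the rim. A quick depth check comes before handing in.

```bash
python3 - <<'E'
from h import *
im,d,m=load("pics/w5.npz"); W=world(m,d)
mid,a,wh,_=shim(im,m,(285,355,222,300),.021); print(mid,np.degrees(a),wh,np.hypot(*(mid-[.597,-.2637])))
for b in ((310,330,230,243),(303,338,250,258),(300,310,265,288),(331,340,265,288)): print(np.median(W[b[2]:b[3],b[0]:b[1],2]))
ok=wh[1]>.06 and np.median(W[250:258,303:338,2])<.026
if ok: print(r.close_job())
E
```

```text
[ 0.53936106 -0.23364049] -29.650421142578114 [0.04956265911459923, 0.07582630962133408] 0.06500631454087205
0.01863217264757877
0.019393301177198535
0.019330736873115484
0.01944910959636076
the job is handed in; nothing more can be done
None
```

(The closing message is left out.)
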